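# Dump the buckle bucket into its tray

## Task

Empty the tipping bucket into the tray under it: take the lever by its black grip so that the release button in the grip's side is squeezed in, and swing the lever down until you feel the bucket come up against its rubber stop; do not force it. Hold it there a moment while all three buckles drop out, then let the lever swing back up until the bucket is fully home and latched with the button out again. Leave the things standing around where they are.

Things in the scene. Friction and masses are not known exactly. Their poses are not given: they have to be found in the camera images.
- station: Fixed grey tipping station. Origin: underside centre, on the table; it pours to its -x side (towards the robot), y is left, z up. Base plate 190x150x8 mm, centred at x=-35. Cheeks 56 mm wide (x), 6 mm thick, at y=-61 and +61, up to z=173 mm, carry the bucket's axle, along y at x=0, z=150 mm. A steel quadrant (radius 50 mm about the axle, y=-97 to -103) stands beside the lever.
- shelf_edge (a point): Middle of the lower front edge of the plywood shelf over the station, 300 mm above the table. From it the shelf runs 135 mm to +x and 122 mm to either side in y. It overhangs the lever, so a gripper pointing straight down does not fit; come in tilted 30 to 45 degrees, fingers pointing down and to +x, gripper's body above and on the -x side. Axes parallel to the station's.
- axle (a point): Point on the axle's centre line in the plane of the lever (station x=0, y=-120, z=150 mm); axes parallel to the station's. The lever swings about the station's y axis through it. At rest the lever points to -x and 40 degrees up; it turns down by the tipper angle (at 1.65 rad it points 55 degrees below level).
- lever_grip (a point): Centre of the lever's black grip, 100 mm from the axle point, moving with the lever. Grip bar: 52 mm along the lever, 18 mm wide (station y), 20 mm high. The round release button, 14 mm across, is centred here in its -y side and stands 6 mm out: 24 mm over both, 19 mm pressed. A finger on either side (closing along y) squeezes it in with 7 N; the grip may turn between the fingers.
- tipper (a joint): Angle of bucket and lever, rad: 0 = home (upright, latched), growing as the lever goes down and the bucket pours to -x. Latched at about 0.03 unless the button is in at least 4.5 mm; past 0.3 the latch does not act. A spring drives it home: at the grip about 3.5 N at home, 2.5 N more per rad; the latch then clicks in by itself. A tipping angle of 1.4 is always short of the stop.
- release_button (a joint): Travel of the release button in m: 0 = out, 0.005 = fully in. It may be let go once the lever is past the latch; let go at the bottom, the lever springs up its whole arc by itself, if the gripper is out of its way. Friction, and the grip turning in the fingers, add 1 to 3 N to the force felt at the lever.
- stop_bracket: Bracket on the station's +y side (origin as the station's) with a rubber-topped stop screw. A lug on the axle meets the rubber 52 mm from the axle. The screw's setting varies and is not reported: the stop lies between 1.5 and 1.9 rad. 1 N more at the grip puts 2 N on the rubber, which gives 1 mm per 3 N. Press lightly (3 to 10 N extra at the grip); over 45 N on the rubber is forcing.
- tray: Loose open steel tray, 165 x 102 x 34 mm, walls 3 mm, lying on the base plate between the cheeks under the bucket; origin: underside centre, x along its long side.
- buckle_a: Ladder buckle, 25 x 68 x 7 mm, at first in the bucket; origin: underside centre. The bucket, open above, has a floor about 55 x 91 mm.
- buckle_b: Like buckle_a.
- buckle_c: Like buckle_a.
- marker: Bystander: marker pen, 16 x 133 x 16 mm, lying to the right of the station; origin: underside centre.
- wax_block: Bystander: block of wax, 36 x 55 x 23 mm, right of the station behind the lever; origin: underside centre.
- ink_bottle: Bystander: ink bottle standing left of the station, 37 mm across, 105 mm high; origin: underside centre.
- slicker: Bystander: turned wooden slicker, 22 x 105 x 22 mm, in front of the station; origin: underside centre.
- round_tin: Bystander: round tin, 65 mm across, 31 mm high, left of the station; origin: underside centre.

How it is judged (in metres and radians):
On the way, in this order (a step that is already met when the one before it is completed fails the run):
1. the release button is in and the lever has left its latch (value of joint tipper above 0.2 rad and value of joint release_button above 0.003 m), for 0.1 s.
2. the bucket rests against its rubber stop (at least 1.5 N) (value of joint tipper above 1.4 rad and contact force between stop_bracket and tipper above 1.5 N), for 0.3 s.
At the end, for the whole second after the job is handed in: All three buckles lie at rest inside the tray; the bucket is home (within 0.05 rad) and latched, the release button out (within 1.5 mm) (value of joint tipper below 0.05 rad and value of joint release_button below 0.0015 m and x of buckle_a in the frame of tray between -0.082 and 0.082 m and y of buckle_a in the frame of tray between -0.05 and 0.05 m and z of buckle_a in the frame of tray between -0.002 and 0.045 m and linear speed of each of buckle_a, buckle_b, buckle_c below 0.03 m/s and x of buckle_b in the frame of tray between -0.082 and 0.082 m and y of buckle_b in the frame of tray between -0.05 and 0.05 m and z of buckle_b in the frame of tray between -0.002 and 0.045 m and x of buckle_c in the frame of tray between -0.082 and 0.082 m and y of buckle_c in the frame of tray between -0.05 and 0.05 m and z of buckle_c in the frame of tray between -0.002 and 0.045 m); the robot touches nothing.
It fails at once if the bucket is forced against its stop (over 45 N) (contact force between stop_bracket and tipper above 45 N).
It fails at once if a bystander is moved more than 25 mm (distance of any of marker, wax_block, ink_bottle, slicker, round_tin from where it was at the start of the episode above 0.025 m).
It also fails if it takes over 61 s, if anything falls off the work surface, if the arm or the gripper's body presses on something with over 40 N, if the wrist force passes 120 N, or if a joint passes its speed limit or range.

## Robot

A 6-joint arm with a two-finger parallel gripper is mounted at the origin on a cart in front of the work surface, level with it; the furniture and walls round the work are solid. World frame = base frame: x ahead of the robot, y to its left, z up, the work surface at z = 0. Lengths are in m, angles in degrees, forces in N, time in s.
With the tool pointing down it reaches from about 0.375 to 0.9 m from the base axis. Payload 3.1 kg.
Tool frame: the origin (TCP) lies at the very end of the fingers, on their centre line; the grasp point (between the pads) lies 19 mm behind it (env.grasp_offset is the distance from the TCP to the grasp point, in m); z points along the fingers, y is the line along which they close (so a half turn about z gives the same grasp; the last joint's range is limited). The gripper opens to 87 mm and grips with 3 to 60 N. Pads are 19 mm wide; open, the fingers measure 117 mm over their backs; the gripper's body (75 mm by 190 mm) begins 51 mm behind the grasp point.
Start: joints at [59.788, 30.224, 82.088, -0, 67.689, -10.227], TCP at [0.214, 0.587, 0.223] pointing down, gripper open.
Joint ranges: [-176.69, 176.69], [-43.24, 126.21], [12.49, 139.97], [-82, 262], [0, 151.66], [-163.58, 163.58]. Speed limits (degrees/s): [159.86, 159.86, 180, 180, 180, 180].

## Interface

Orientations are given as a 3x3 rotation matrix whose columns are the frame's x, y, z axes.
In Python, from cell import status, grab_frame, get_calibration, env gives the robot as it stands.
- The arm moves only by the shell command python3 -m pendant 'ROWS' [OPENING]. ROWS is JSON, a list of rows, each a list of 4 numbers: the shift along the tool's x, y, z scaled (see below), then the turn about the tool's z scaled (see below). In form: [[x, y, z, roll], ...]. A call has 1 to 20 rows; each row is the pose to reach, as a shift and turn from the pose commanded when the call began, along the tool's axes at that moment; what a row does not reach only later rows make up. The controller multiplies each number of a shift by 400 mm and each number of a turn by pi/4 rad. A row lasts 1/10 s, in which the tool goes at most 50 mm and 8.59 degrees, less where a joint would pass 70% of its speed; a pose out of reach is approached as far as the arm can. A call with a number of a shift or a turn outside -1 to 1 is refused whole. A call with a gripper value outside its range is refused whole. OPENING is the opening, from 0 (shut) to 1 (fully open), set as the call begins (- or left out, the last holds). The fingers move at their own pace and stop on an object; the grip force is fixed at half the most. Time passes only in rows, so rows that repeat a pose let the fingers close. It gives the time, the measured TCP pose, the force, the opening and the grip force at its end, in the units of the state.
- status.sense(): the state, without advancing time (a new reading comes with each control period).
- grab_frame(name): name is "scene" or "top" or "wrist"; returns the picture (420x560x3 uint8, red, green, blue); there is no depth.
- get_calibration(name): a dict with "K" (3x3 intrinsics, pixels), "distortion" ([k1, k2, p1, p2, k3] as OpenCV has them; the pictures are not rectified), "extrinsics" (4x4, takes a point from camera to world coordinates); the wrist camera has in their place "T_tool_cam" (4x4, takes a point from camera to tool coordinates, whose origin is the TCP and whose axes are the flange's). Camera axes: x right, y up, looking along -z (the intrinsics and any distortion apply to the point x, -y, -z); pixel columns grow to the right and rows downward; lengths in m; the calibration is good to about 2 mm. A picture is of the moment at which its call begins: read the wrist's pose just before it. get_calibration takes no time and is no camera call.
- env.sign_off(): hands the job in; it is judged then, once.
The state is a dict: "time": time; "q": joint angles; "qd": joint speeds; "joint_efforts": joint torques, N m; "eef_pos": TCP position; "eef_rot": TCP orientation; "force": force on the tool from outside, world axes, zero at the start; "ft_torque": the same for the moment, N m; "finger_gap": finger opening in m; "gripper_force": force on a finger pad.
Only numpy, scipy, OpenCV 4.12 (cv2) and the standard library are available. Lean on these libraries where they do the work, as an engineer would, in place of code of your own. Each camera call takes 0.05 s, during which the arm holds its last target. There are 200 camera calls.

## Working session

There is one attempt and no reset: what is moved stays moved. The work goes in short steps, Python scripts to look and compute and a shell command to move; the robot and the scene stay as the last step left them, time stands still between calls to the robot, and variables do not carry over. Pictures are saved under pics/ and viewed, at most 10 in all, crops included, and the job is handed in when it is done.

```bash
mkdir -p pics; ls
python3 - <<'E'
from cell import status, grab_frame, get_calibration, env
import cv2,numpy as np
s=status.sense();print({k:np.round(v,3).tolist() for k,v in s.items()})
for n in("scene","top"):
    c=get_calibration(n);print(n,np.round(c["K"],1).tolist(),c["distortion"],np.round(c["extrinsics"],3).tolist())
    cv2.imwrite(f"pics/{n}0.png",grab_frame(n)[:,:,::-1])
E
```

```text
pics
{'time': 0.0, 'q': [59.788, 30.28, 82.157, -0.002, 67.69, -10.227], 'qd': [-0.033, 0.041, -0.06, -0.12, -0.029, 0.0], 'joint_efforts': [-0.0, -44.004, -17.659, 0.063, 0.058, -0.0], 'eef_pos': [0.213, 0.587, 0.222], 'eef_rot': [[-0.94, 0.342, -0.001], [0.342, 0.94, -0.002], [0.0, -0.002, -1.0]], 'force': [0.147, 0.497, 0.088], 'ft_torque': [-0.019, 0.013, 0.01], 'gripper_force': 0.0, 'finger_gap': 0.087}
scene [[383.8, 0.0, 281.6], [0.0, 383.8, 213.8], [0.0, 0.0, 1.0]] [-0.0526041  0.         0.         0.         0.       ] [[0.032, 0.605, -0.795, -0.189], [-0.999, 0.018, -0.026, 0.084], [-0.001, 0.796, 0.606, 0.694], [0.0, 0.0, 0.0, 1.0]]
top [[428.6, 0.0, 277.7], [0.0, 428.6, 202.6], [0.0, 0.0, 1.0]] [0.00157707 0.         0.         0.         0.        ] [[0.288, 0.747, -0.599, -0.016], [-0.957, 0.219, -0.188, -0.03], [-0.01, 0.628, 0.778, 0.86], [0.0, 0.0, 0.0, 1.0]]
```

View pics/scene0.png

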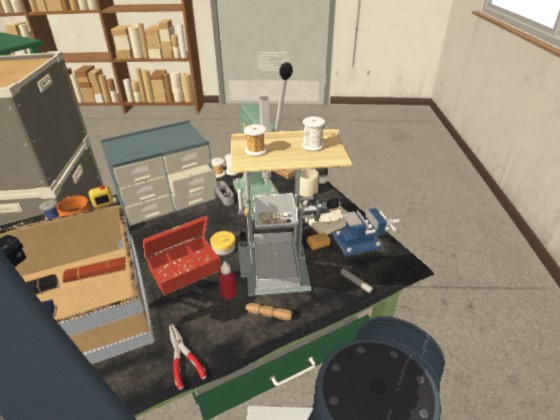

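View pics/top0.png

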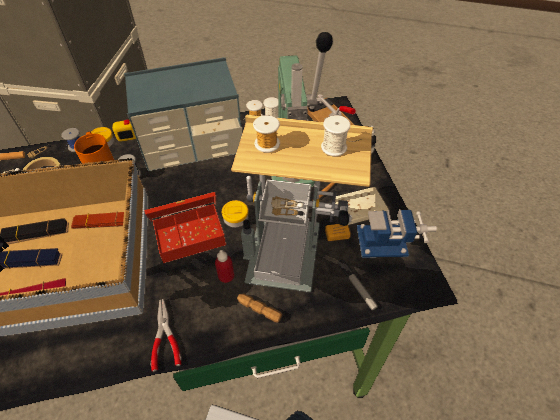

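Both show the station in the middle (about col 275, row 230), the shelf over it, the marker to the right, and the slicker in front. I'll enlarge both.

Run:
```python
import cv2
a=cv2.imread("pics/scene0.png")[125:305,215:385];b=cv2.imread("pics/top0.png")[110:310,215:395]
cv2.imwrite("pics/sc.png",cv2.resize(a,None,fx=4,fy=4,interpolation=2)[:600] if 0 else cv2.resize(a,None,fx=3.3,fy=3.3,interpolation=2))
cv2.imwrite("pics/tc.png",cv2.resize(b,None,fx=3,fy=3,interpolation=2))
```

```text
(no output)
```

View pics/sc.png

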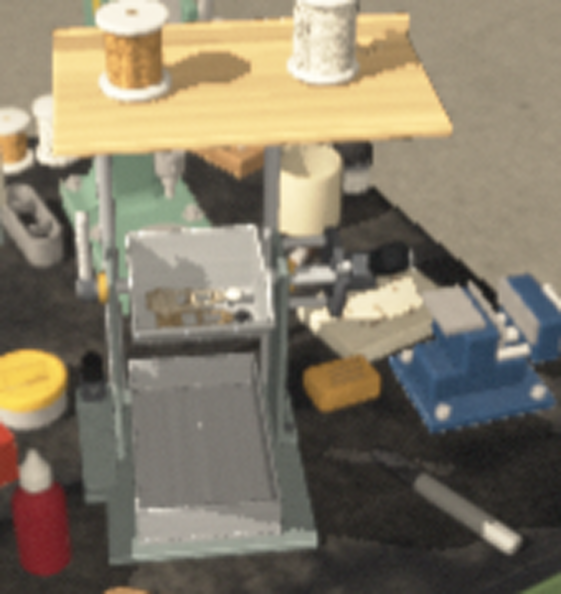

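View pics/tc.png

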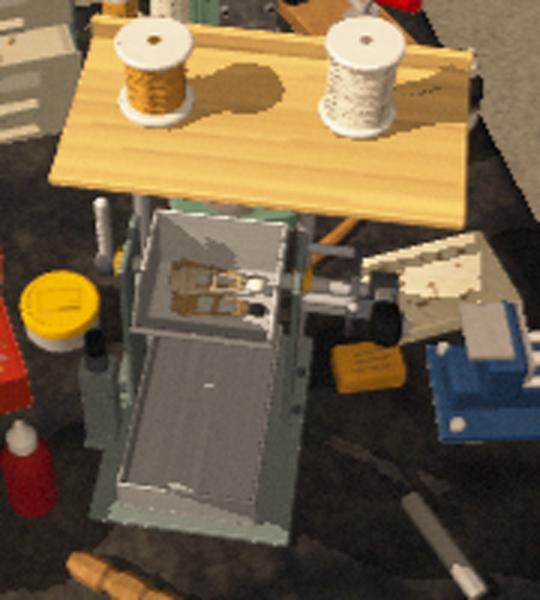

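```bash
cat > h.py <<'E'
import numpy as np,cv2
from scipy.optimize import least_squares
from cell import status, grab_frame, get_calibration, env
C={n:get_calibration(n) for n in("scene","top")}
def proj(n,P,c=None,E=None):
    c=c or C[n];E=c["extrinsics"] if E is None else E
    p=(np.atleast_2d(P)-E[:3,3])@E[:3,:3]*[1,-1,-1]
    return cv2.projectPoints(p,np.zeros(3),np.zeros(3),c["K"],np.array(c["distortion"]))[0][:,0]
def ws(x,P):
    c,s=np.cos(x[2]),np.sin(x[2]);P=np.atleast_2d(P)
    return P@np.array([[c,s,0],[-s,c,0],[0,0,1]])+[x[0],x[1],0]
S=lambda u,v:(u/3.3+215,v/3.3+125)
T=lambda u,v:(u/3+215,v/3+110)
E
cat > fit.py <<'E'
from h import *
sc=np.array([S(110,563),S(317,546),S(52,154),S(450,133)])
tp=np.array([T(90,520),T(290,545),T(50,187),T(465,228)])
def M(x): return ws(x,[[-.13,.075,0],[-.13,-.075,0],[x[3],.122,.3],[x[3],-.122,.3]])
f=lambda x:np.r_[(proj("scene",M(x))-sc).ravel(),(proj("top",M(x))-tp).ravel()]
r=least_squares(f,[.6,0,0,-.05]);x=r.x
print(x,np.degrees(x[2]));print(np.round(r.fun.reshape(-1,2),1))
g=lambda p:np.r_[proj("scene",p)[0]-S(392,258),proj("top",p)[0]-T(383,318)]
q=least_squares(g,[.6,-.1,.2]);print("blob",q.x,q.fun,"in station",ws([0,0,-x[2]],q.x-[x[0],x[1],0]))
a=np.radians(40);G=ws(x,[-.1*np.cos(a),-.12,.15+.1*np.sin(a)]);print("grip",G)
im={n:cv2.imread(f"pics/{n}0.png") for n in C}
pts=[[-.13,.075,0],[-.13,-.075,0],[.06,-.075,0],[0,-.12,.15],[-.0766,-.12,.2143],[x[3],.122,.3],[x[3],-.122,.3],[x[3]+.135,-.122,.3],[-.028,.061,.173],[-.028,-.061,.173],[.028,-.061,.173]]
o=[]
for n,(c0,r0) in {"scene":(215,125),"top":(230,110)}.items():
    i=cv2.resize(im[n][r0:r0+200,c0:c0+130 if 0 else c0+160],None,fx=2.5,fy=2.5,interpolation=2)
    for p in proj(n,ws(x,pts)): cv2.circle(i,tuple(int(v) for v in (p-[c0,r0])*2.5),3,(0,0,255),1)
    o.append(i)
cv2.imwrite("pics/chk.png",np.hstack(o))
E
python3 fit.py
```

```text
[ 0.54484771  0.10011992  0.06245374 -0.0671998 ] 3.578335998655913
[[ 6.6 -1.9]
 [ 7.5  1.6]
 [-5.2 -2. ]
 [-4.4  2.3]
 [ 7.  -1.3]
 [ 6.3  4.1]
 [-4.9 -6.1]
 [-7.7  2.7]]
blob [ 0.4828307  -0.00324039  0.21474844] [-1.23622729 -0.60730508  0.93922416  0.74974808] in station [[-0.06834715 -0.09928813  0.21474844]]
grip [[ 0.4758822  -0.02442725  0.21427876]]
```

View pics/chk.png

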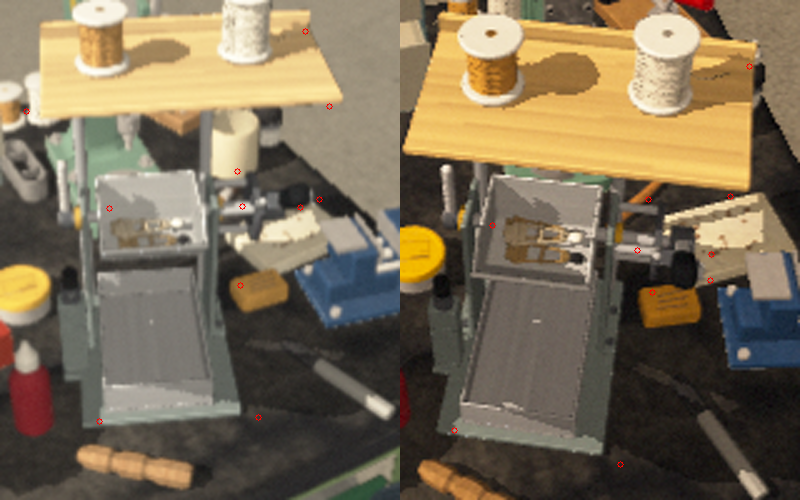

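The fit is consistently off sideways, so the shelf isn't centred on the station. I'll add its y offset as an unknown.

```bash
sed -i 's/\[x\[3\],.122,.3\],\[x\[3\],-.122,.3\]\])$/[x[3],x[4]+.122,.3],[x[3],x[4]-.122,.3]])/; s/0,0,-.05\])/0,0,-.05,0])/; s/\[x\[3\],.122,.3\],\[x\[3\],-.122,.3\],\[x\[3\]+.135,-.122,.3\]/[x[3],x[4]+.122,.3],[x[3],x[4]-.122,.3],[x[3]+.135,x[4]-.122,.3]/; s/chk.png/chk2.png/' fit.py; sed -i 's/^print(x,/open("x.txt","w").write(repr(x.tolist()));print(x,/' fit.py; python3 fit.py
```

```text
[ 0.54283718  0.12640136  0.14600319 -0.0708124  -0.03240029] 8.365366522765802
[[-0.   0.2]
 [ 0.6 -0.3]
 [ 0.5  0.8]
 [ 0.4 -0. ]
 [-0.3 -0.2]
 [-0.2  0. ]
 [-0.2 -0.6]
 [-0.5 -0.1]]
blob [ 0.4828307  -0.00324039  0.21474844] [-1.23622729 -0.60730508  0.93922416  0.74974808] in station [[-0.07822897 -0.11953239  0.21474844]]
grip [[ 0.48450598 -0.00346669  0.21427876]]
```

View pics/chk2.png

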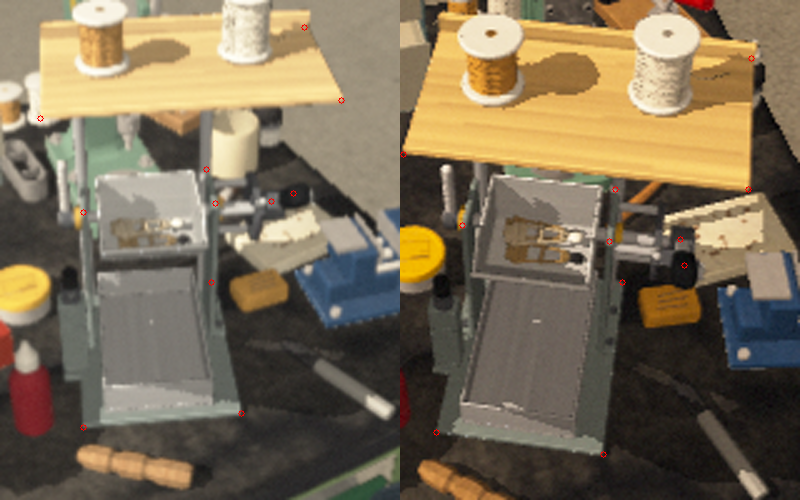

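The fit is now within 0.8 px. The grip is at about (0.484, -0.003, 0.214), and the black blob triangulates to the same place. The rows only offer a roll about tool z, so I'll check the pendant's usage text and how it treats tilt.

```bash
python3 -m pendant '[[0,0,-0.125,0],[0,0,-0.25,0],[0,0,-0.375,0],[0,0,-0.5,0],[0,0,-0.625,0],[0,0,-0.75,0],[0,0,-0.875,0],[0,0,-1,0],[0,0,-1,0]]'; python3 -c "
from cell import status
print(status.sense()['q'])"
```

```text
time: 1.2
eef_pos: [0.2139, 0.588, 0.6507]
eef_rot: [[-0.94, 0.342, 0.008], [0.342, 0.94, 0.015], [-0.003, 0.017, -1.0]]
force: [-1.0, -0.5, 1.1]
finger_gap: 0.0867
gripper_force: 0.0
[ 5.97909533e+01  2.27385654e+01  3.10129899e+01  1.62461429e-03
  1.25284346e+02 -1.02260405e+01]
```

```bash
python3 -m pendant '[[0,0,-0.125,0],[0,0,-0.25,0],[0,0,-0.375,0],[0,0,-0.5,0],[0,0,-0.5,0]]'; python3 -c "
from cell import status
print(status.sense()['q'])"
```

```text
time: 1.7
eef_pos: [0.1958, 0.5392, 0.7598]
eef_rot: [[-0.94, 0.342, 0.01], [0.342, 0.939, 0.026], [-0.001, 0.028, -1.0]]
force: [0.2, 0.1, -0.7]
finger_gap: 0.087
gripper_force: 0.0
[ 58.74597281  23.26831828  12.56859959   0.43617942 142.58137124
 -10.92161723]
```

```bash
python3 -m pendant '[[0,0,0,0],[0,0,0,0]]';  python3 -m pendant '[[0,0,-0.125,0],[0,0,-0.25,0],[0,0,-0.375,0],[0,0,-0.5,0],[0,0,-0.5,0]]'; python3 -c "
from cell import status
print(status.sense()['q'])"
```

```text
time: 1.9
eef_pos: [0.1967, 0.5409, 0.7571]
eef_rot: [[-0.94, 0.342, 0.008], [0.342, 0.94, 0.022], [0.0, 0.024, -1.0]]
force: [0.4, -0.7, -1.2]
finger_gap: 0.0869
gripper_force: 0.0
time: 2.4
eef_pos: [0.1732, 0.4767, 0.8068]
eef_rot: [[-0.94, 0.341, 0.016], [0.342, 0.939, 0.043], [-0.0, 0.046, -0.999]]
force: [-1.2, -1.2, 0.3]
finger_gap: 0.0869
gripper_force: 0.0
[ 57.02803501  18.10450214  12.5362343    1.05863219 146.78708942
 -12.08836906]
```

The tilt builds up when the arm is pushed past its reach, and it stays in the commanded pose. The plan is to tilt by pushing outwards along azimuth ~8°, high above everything. First I'll write a helper for shifts and check the tall objects there.

```bash
cat >> h.py <<'E'
X=eval(open("x.txt").read())
def shift(target,az=None,ref=None):
    s=status.sense();R=np.array(s["eef_rot"]);d=R.T@(np.array(target)-s["eef_pos"])
    a=np.degrees(np.arctan2(R[1,1],R[0,1]))
    print("shift",np.round(d/.4,3),"rows",np.linalg.norm(d)/.05,"y-az",round(a,2),"tilt",np.round(np.degrees(np.arccos(-R[2,2])),2),"tilt az",np.round(np.degrees(np.arctan2(R[1,2],R[0,2])),1),"q",np.round(s["q"],1),"pos",np.round(s["eef_pos"],4))
    if az is not None: print("roll units",-(az-a)/45)
E
python3 - <<'E'
from h import *
for nm,a,b in [("knob",(286,71),(323,42)),("spoolR",S(325,0),T(365,30))]:
    r=least_squares(lambda p:np.r_[proj("scene",p)[0]-a,proj("top",p)[0]-b],[.6,0,.3]);print(nm,r.x,abs(r.fun).max())
shift([.58,.08,.68],98.4)
E
```

```text
knob [0.71380796 0.10427268 0.42310959] 0.5910312139379243
spoolR [0.59533091 0.04385508 0.34395845] 1.832867519375668
shift [-1.295 -0.598  0.29 ] rows 11.643023065787627 y-az 70.02 tilt 2.63 tilt az 69.8 q [ 57.   18.1  12.5   1.1 146.8 -12.1] pos [0.1732 0.4767 0.8068]
roll units -0.6307689749541535
```

```bash
python3 -m pendant '[[-0.11,-0.05,0.03,-0.1],[-0.22,-0.1,0.06,-0.2],[-0.33,-0.15,0.09,-0.3],[-0.44,-0.2,0.12,-0.4],[-0.55,-0.25,0.15,-0.5],[-0.66,-0.3,0.15,-0.6],[-0.7,-0.3,0.15,-0.63],[-0.7,-0.3,0.15,-0.63]]' && python3 -c "
from h import *
shift([.58,.08,.68],98.4)"
```

```text
time: 3.2
eef_pos: [0.3993, 0.2705, 0.7387]
eef_rot: [[-0.99, -0.141, 0.012], [-0.14, 0.989, 0.041], [-0.018, 0.039, -0.999]]
force: [-0.0, -0.6, -0.3]
finger_gap: 0.0873
gripper_force: 0.0
shift [-0.378 -0.541  0.132] rows 5.380498697890655 y-az 98.11 tilt 2.44 tilt az 73.7 q [ 19.5   9.6  36.4   2.7 132.5 -76.7] pos [0.3993 0.2705 0.7387]
roll units -0.0064590447895252765
```

```bash
python3 -m pendant '[[-0.075,-0.108,0.02,0],[-0.15,-0.216,0.05,0],[-0.225,-0.324,0.08,0],[-0.3,-0.432,0.12,0],[-0.378,-0.54,0.13,0],[-0.378,-0.54,0.13,0]]' && python3 -m pendant '[[-0.12,0,0,0],[-0.24,0,0,0],[-0.36,0,0,0],[-0.48,0,0,0],[-0.6,0,0,0],[-0.7,0,0,0],[-0.8,0,0,0],[-0.8,0,0,0]]' && python3 -c "
from h import *
shift([.58,.08,.68],98.4)"
```

```text
time: 3.8
eef_pos: [0.5809, 0.0806, 0.6802]
eef_rot: [[-0.99, -0.143, 0.01], [-0.142, 0.989, 0.042], [-0.016, 0.04, -0.999]]
force: [0.0, 0.8, -1.2]
finger_gap: 0.0869
gripper_force: 0.0
time: 4.6
eef_pos: [0.7486, 0.1095, 0.5996]
eef_rot: [[-0.988, -0.146, 0.047], [-0.144, 0.988, 0.047], [-0.054, 0.04, -0.998]]
force: [0.5, -0.2, -0.3]
finger_gap: 0.0871
gripper_force: 0.0
shift [ 0.416 -0.003 -0.224] rows 3.781212939113506 y-az 98.4 tilt 3.84 tilt az 44.9 q [ -1.2  37.5  12.5   3.5 127.2 -97.4] pos [0.7486 0.1095 0.5996]
roll units 3.68820079090584e-05
```

```bash
python3 -m pendant '[[-1,0,-0.8,0],[-1,0,-0.8,0]]'|grep rot; python3 -m pendant '[[-1,0,-0.8,0],[-1,0,-0.8,0],[-1,0,-0.8,0],[-1,0,-0.8,0],[-1,0,-0.8,0],[-1,0,-0.8,0]]' |grep rot;python3 -c "
from h import *
shift([.58,.08,.68],98.4)"
```

```text
eef_rot: [[-0.986, -0.146, 0.08], [-0.142, 0.989, 0.052], [-0.087, 0.04, -0.995]]
eef_rot: [[-0.983, -0.146, 0.11], [-0.14, 0.988, 0.057], [-0.117, 0.041, -0.992]]
shift [ 0.422  0.006 -0.211] rows 3.7794214464903586 y-az 98.39 tilt 7.12 tilt az 27.5 q [ -1.8  36.4  12.5   4.2 124.8 -97.4] pos [0.7558 0.1064 0.6158]
roll units -0.00013907852783177078
```

```bash
python3 -m pendant '[[-1,0,-0.7,0]]'|grep rot; python3 -m pendant '[[-1,0,-0.7,0]]' |grep rot; python3 -m pendant '[[-1,0,-0.7,0]]' |grep rot; python3 -m pendant '[[-1,0,-0.7,0]]' |grep rot; python3 -m pendant '[[-1,0,-0.7,0]]' |grep rot; python3 -m pendant '[[-1,0,-0.7,0]]' |grep rot;python3 -c "
from h import *
shift([.58,.08,.68],98.4)"
```

```text
eef_rot: [[-0.98, -0.146, 0.138], [-0.138, 0.988, 0.062], [-0.145, 0.042, -0.989]]
eef_rot: [[-0.975, -0.146, 0.168], [-0.137, 0.988, 0.066], [-0.176, 0.042, -0.984]]
eef_rot: [[-0.969, -0.146, 0.197], [-0.135, 0.988, 0.07], [-0.205, 0.042, -0.978]]
eef_rot: [[-0.963, -0.146, 0.226], [-0.132, 0.988, 0.075], [-0.234, 0.042, -0.971]]
eef_rot: [[-0.956, -0.146, 0.254], [-0.13, 0.988, 0.079], [-0.263, 0.042, -0.964]]
eef_rot: [[-0.948, -0.146, 0.283], [-0.128, 0.988, 0.083], [-0.292, 0.042, -0.956]]
shift [ 0.467  0.011 -0.199] rows 4.061895235761587 y-az 98.41 tilt 17.13 tilt az 16.3 q [ -2.5  33.8  12.5   6.1 117.2 -97. ] pos [0.7802 0.1062 0.6583]
roll units 0.0003303316039853775
```

Each call adds 1.7° of tilt in 0.1 s. I'll continue to about 38°.

```bash
python3 -m pendant '[[-1,0,-0.4,0]]'>/dev/null; python3 -m pendant '[[-1,0,-0.4,0]]' |grep rot; python3 -m pendant '[[-1,0,-0.4,0]]' >/dev/null; python3 -m pendant '[[-1,0,-0.4,0]]' >/dev/null; python3 -m pendant '[[-1,0,-0.3,0]]' |grep rot; python3 -m pendant '[[-1,0,-0.3,0]]' >/dev/null; python3 -m pendant '[[-1,0,-0.3,0]]'>/dev/null; python3 -m pendant '[[-1,0,-0.2,0]]' |grep rot; python3 -m pendant '[[-1,0,-0.2,0]]' >/dev/null; python3 -m pendant '[[-1,0,-0.2,0]]' >/dev/null; python3 -m pendant '[[-1,0,-0.1,0]]' |grep rot;  python3 -c "
from h import *
shift([.58,.08,.68],98.4)"
```

```text
eef_rot: [[-0.929, -0.146, 0.34], [-0.122, 0.988, 0.091], [-0.35, 0.043, -0.936]]
eef_rot: [[-0.893, -0.147, 0.425], [-0.113, 0.988, 0.103], [-0.435, 0.043, -0.899]]
eef_rot: [[-0.849, -0.147, 0.508], [-0.103, 0.988, 0.113], [-0.519, 0.044, -0.854]]
eef_rot: [[-0.796, -0.147, 0.587], [-0.092, 0.988, 0.123], [-0.599, 0.044, -0.8]]
shift [ 0.63   0.018 -0.376] rows 5.869629557529299 y-az 98.47 tilt 36.89 tilt az 11.9 q [ -2.8  33.5  12.5   8.8  97.9 -96.4] pos [0.8699 0.1146 0.71  ]
roll units 0.0015670891390685583
```

```bash
cat > tgt.py <<'E'
from h import *
a=np.radians(40);R=np.array(status.sense()["eef_rot"])
G=ws(X,[-.0766,-.12,.2143])[0];Tc=G+R[:,2]*.016;SO=Tc-R[:,2]*.13
E
python3 -c "
from tgt import *
print(SO,Tc);shift([.62,.06,.62]);shift(SO+[-.01,0,.15]);shift(SO)"
```

```text
[ 0.41753709 -0.01751902  0.30547617] [ 0.49391013 -0.00149369  0.20150335]
shift [ 0.644 -0.053 -0.204] rows 5.423072986497331 y-az 98.47 tilt 36.89 tilt az 11.9 q [ -2.8  33.5  12.5   8.8  97.9 -96.4] pos [0.8699 0.1146 0.71  ]
shift [ 1.331 -0.184 -0.211] rows 10.8812605256855 y-az 98.47 tilt 36.89 tilt az 11.9 q [ -2.8  33.5  12.5   8.8  97.9 -96.4] pos [0.8699 0.1146 0.71  ]
shift [ 1.536 -0.205  0.104] rows 12.421250926703472 y-az 98.47 tilt 36.89 tilt az 11.9 q [ -2.8  33.5  12.5   8.8  97.9 -96.4] pos [0.8699 0.1146 0.71  ]
```

```bash
python3 -m pendant '[[0.11,-0.015,-0.018,0],[0.22,-0.03,-0.036,0],[0.33,-0.045,-0.054,0],[0.44,-0.06,-0.07,0],[0.55,-0.076,-0.09,0],[0.66,-0.092,-0.106,0]]' 0.62 |head -3; python3 -m pendant '[[0.11,-0.015,-0.018,0],[0.22,-0.03,-0.036,0],[0.33,-0.045,-0.054,0],[0.44,-0.06,-0.07,0],[0.55,-0.076,-0.09,0],[0.67,-0.092,-0.106,0],[0.67,-0.092,-0.106,0]]'; python3 -c "
from tgt import *
print(SO,Tc);shift(SO)"
```

```text
time: 7.7
eef_pos: [0.6375, 0.0485, 0.5836]
eef_rot: [[-0.797, -0.147, 0.586], [-0.092, 0.988, 0.123], [-0.597, 0.044, -0.801]]
time: 8.4
eef_pos: [0.4005, -0.0175, 0.4504]
eef_rot: [[-0.804, -0.138, 0.578], [-0.082, 0.989, 0.122], [-0.589, 0.051, -0.807]]
force: [-0.2, -0.4, -0.2]
finger_gap: 0.0539
gripper_force: 0.0
[ 0.41859942 -0.017377    0.30626864] [ 0.49376104 -0.00151363  0.20139212]
shift [ 0.176 -0.024  0.317] rows 2.904371091351088 y-az 97.94 tilt 36.22 tilt az 11.9 q [ -42.5  -18.1  111.4   31.5   67.1 -146.9] pos [ 0.4005 -0.0175  0.4504]
```

```bash
python3 -m pendant '[[0.06,-0.008,0.1,0],[0.12,-0.016,0.21,0],[0.176,-0.024,0.317,0],[0.176,-0.024,0.317,0],[0.176,-0.024,0.317,0]]'; python3 -c "
from tgt import *
print(SO,Tc);shift(SO);shift(Tc)
s=status.sense();w=get_calibration('wrist')
cv2.imwrite('pics/w1.png',grab_frame('wrist')[:,:,::-1])
Tt=np.eye(4);Tt[:3,:3]=s['eef_rot'];Tt[:3,3]=s['eef_pos']
E=Tt@w['T_tool_cam'];print(np.round(w['T_tool_cam'],3).tolist())
print('grip px',proj('',G,w,E),'axle',proj('',ws(X,[0,-.12,.15]),w,E))"
```

```text
time: 8.9
eef_pos: [0.4281, -0.0161, 0.3157]
eef_rot: [[-0.8, -0.147, 0.582], [-0.094, 0.988, 0.121], [-0.593, 0.043, -0.804]]
force: [0.6, -0.1, 0.6]
finger_gap: 0.0543
gripper_force: 0.0
[ 0.41816687 -0.01731175  0.30596698] [ 0.49382174 -0.00152278  0.20143446]
shift [ 0.035 -0.     0.005] rows 0.2786178739606247 y-az 98.48 tilt 36.48 tilt az 11.8 q [ -37.7   -4.6  125.5   42.6   41.9 -163.5] pos [ 0.4281 -0.0161  0.3157]
shift [ 0.035 -0.     0.33 ] rows 2.6517568437719343 y-az 98.48 tilt 36.48 tilt az 11.8 q [ -37.7   -4.6  125.5   42.6   41.9 -163.5] pos [ 0.4281 -0.0161  0.3157]
[[-0.001, 0.953, 0.304, 0.083], [1.0, 0.001, 0.0, -0.0], [0.0, 0.304, -0.953, -0.163], [0.0, 0.0, 0.0, 1.0]]
grip px [[276.7275499  185.36242982]] axle [[274.15645387 184.90225927]]
```

View pics/w1.png

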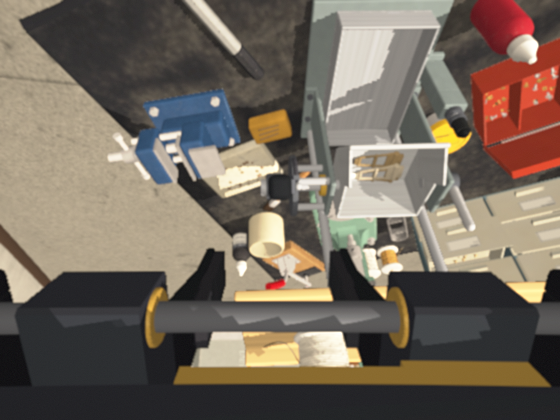

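The picture shows the grip at (280,187), against a predicted (277,185), so localisation is good. Joint 6 is pinned at its limit though, so I'll fit a simple arm model to the logged poses and check reach at the grasp and the bottom for both rolls.

```bash
cat > kin.py <<'E'
from h import *
from scipy.spatial.transform import Rotation as Ro
D=[([59.788,30.28,82.157,0,67.69,-10.227],(.213,.587,.222)),([59.79,22.74,31.01,0,125.28,-10.23],(.2139,.588,.6507)),([58.746,23.268,12.5686,.436,142.58,-10.92],(.1958,.5392,.7598)),([57.03,18.10,12.54,1.06,146.79,-12.09],(.1732,.4767,.8068)),([19.5,9.6,36.4,2.7,132.5,-76.7],(.3993,.2705,.7387)),([-1.2,37.5,12.5,3.5,127.2,-97.4],(.7486,.1095,.5996)),([-2.8,33.5,12.5,8.8,97.9,-96.4],(.8699,.1146,.71)),([-42.5,-18.1,111.4,31.5,67.1,-146.9],(.4005,-.0175,.4504)),([-37.7,-4.6,125.5,42.6,41.9,-163.5],(.4281,-.0161,.3157))]
def fk(k,q):
    h,a1,d,a2,e,a3,L=k;r=lambda ax,v:Ro.from_euler(ax,v,degrees=True).as_matrix()
    A=r('z',q[0]);p=A@[a1,d,h];A=A@r('y',q[1]);p=p+A@[0,0,a2];A=A@r('y',q[2]);p=p+A@[e,0,0]
    A=A@r('z',q[3]);p=p+A@[0,0,a3];A=A@r('y',q[4])@r('z',q[5]);p=p+A@[0,0,L];return p,A
r=least_squares(lambda k:np.concatenate([fk(k,q)[0]-p for q,p in D]),[.2,0,.11,.4,0,.4,.25]);K=r.x
LO=np.array([-176.69,-43.24,12.49,-82,0,-163.58]);HI=np.array([176.69,126.21,139.97,262,151.66,163.58])
q9=np.array(D[-1][0]);R9=np.array([[-.8,-.147,.582],[-.094,.988,.121],[-.593,.043,-.804]])
O=fk(K,q9)[1].T@R9 # flange yaw const
def ik(p,R,q0):
    f=lambda q:np.r_[(fk(K,q)[0]-p)*10,Ro.from_matrix(R.T@fk(K,q)[1]@O).as_rotvec()*3]
    s=least_squares(f,np.clip(q0,LO+.1,HI-.1),bounds=(LO,HI));return s.x,s.cost
E
python3 - <<'E'
from kin import *
print("k",np.round(K,3),"res",abs(r.fun).max());print(np.round(O,2))
c,s=np.cos(X[2]),np.sin(X[2]);Y=np.array([-s,c,0])
for t in(30,37):
  for flip in(0,1):
    z=np.array([np.sin(np.radians(t))*c,np.sin(np.radians(t))*s,-np.cos(np.radians(t))]);y=Y*(1-2*flip)
    R=np.c_[np.cross(y,z),y,z];q=q9+[0,0,0,0,0,180*flip]
    for nm,ph,st in(("stand",40,.13),("top",40,0),("lev",0,0),("-30",-30,0),("-69",-69,0)):
        a=np.radians(ph);P=ws(X,[-.1*np.cos(a),-.12,.15+.1*np.sin(a)])[0]+z*(.016-st)
        q,co=ik(P,R,q);print(t,flip,nm,np.round(q,0),"cost %.1e"%co)
E
```

```text
k [0.274 0.    0.111 0.588 0.114 0.391 0.305] res 0.000598582103330414
[[ 0. -1.  0.]
 [ 1.  0.  0.]
 [-0. -0.  1.]]
30 0 stand [ -30.   -4.  121.   28.   42. -147.] cost 2.0e-23
30 0 top [ -23.   16.  124.   48.   20. -164.] cost 1.5e-04
30 0 lev [ -21.   22.  126.   49.   14. -164.] cost 5.4e-02
30 0 -30 [ -18.   29.  124.   51.   10. -164.] cost 1.2e-01
30 0 -69 [ -15.   37.  118.   53.    8. -164.] cost 1.3e-01
30 1 stand [-30.  -4. 121.  28.  42.  33.] cost 3.0e-31
30 1 top [-23.  16. 124.  49.  20.  14.] cost 9.1e-30
30 1 lev [-25.  25. 132.  99.  16. -40.] cost 4.1e-30
30 1 -30 [-24.  35. 132. 129.  20. -69.] cost 1.6e-22
30 1 -69 [-20.  42. 126. 136.  20. -72.] cost 4.8e-30
37 0 stand [ -36.   -5.  128.   42.   38. -164.] cost 1.4e-03
37 0 top [ -21.   15.  124.   50.   18. -164.] cost 4.9e-02
37 0 lev [ -19.   21.  126.   51.   12. -164.] cost 2.0e-01
37 0 -30 [ -17.   28.  124.   53.    9. -164.] cost 3.1e-01
37 0 -69 [ -14.   36.  117.   55.    7. -164.] cost 3.3e-01
37 1 stand [-37.  -5. 129.  45.  38.  13.] cost 4.3e-19
37 1 top [-26.  17. 130.  87.  20. -25.] cost 5.5e-29
37 1 lev [-29.  29. 137. 127.  27. -71.] cost 9.2e-23
37 1 -30 [-27.  39. 137. 142.  34. -86.] cost 6.3e-19
37 1 -69 [-22.  45. 130. 146.  33. -86.] cost 1.5e-20
```

With a half turn about tool z the whole swing is in range, and the wrist camera still clears the shelf by over 35 mm. I'll roll here, where there is room.

```bash
python3 -m pendant '[[0,0,0,0.18],[0,0,0,0.36],[0,0,0,0.54],[0,0,0,0.72],[0,0,0,0.9],[0,0,0,1]]'|head -2;  python3 -m pendant '[[0,0,0,0.18],[0,0,0,0.36],[0,0,0,0.54],[0,0,0,0.72],[0,0,0,0.9],[0,0,0,1]]'|head -2;  python3 -m pendant '[[0,0,0,0.18],[0,0,0,0.36],[0,0,0,0.54],[0,0,0,0.72],[0,0,0,0.9],[0,0,0,1]]'|head -2;  python3 -m pendant '[[0,0,0,0.18],[0,0,0,0.36],[0,0,0,0.54],[0,0,0,0.72],[0,0,0,0.9],[0,0,0,1],[0,0,0,1]]'; python3 -c "
from tgt import *
shift(SO,-81.6);shift(Tc)"
```

```text
time: 9.55
eef_pos: [0.4288, -0.0172, 0.3187]
time: 10.15
eef_pos: [0.4288, -0.0172, 0.3188]
time: 10.75
eef_pos: [0.4288, -0.0172, 0.3188]
time: 11.45
eef_pos: [0.4286, -0.0171, 0.3183]
eef_rot: [[0.796, 0.146, 0.587], [0.095, -0.989, 0.117], [0.597, -0.037, -0.801]]
force: [-0.1, -0.8, 0.6]
finger_gap: 0.054
gripper_force: 0.0
shift [-0.041 -0.004  0.009] rows 0.3361807280517094 y-az -81.6 tilt 36.77 tilt az 11.2 q [-37.8  -4.9 125.4  42.6  41.9  16.5] pos [ 0.4286 -0.0171  0.3183]
roll units 4.1224694324329094e-05
shift [-0.041 -0.004  0.334] rows 2.695136064790601 y-az -81.6 tilt 36.77 tilt az 11.2 q [-37.8  -4.9 125.4  42.6  41.9  16.5] pos [ 0.4286 -0.0171  0.3183]
```

```bash
python3 -m pendant '[[-0.02,-0.002,0,0],[-0.041,-0.004,0.02,0],[-0.041,-0.004,0.06,0],[-0.041,-0.004,0.1,0],[-0.041,-0.004,0.14,0],[-0.041,-0.004,0.18,0],[-0.041,-0.004,0.22,0],[-0.041,-0.004,0.22,0],[-0.041,-0.004,0.22,0]]'; python3 -c "
from tgt import *
shift(Tc,-81.6);cv2.imwrite('pics/s2.png',cv2.resize(grab_frame('scene')[125:305,215:385],None,fx=3.3,fy=3.3)[:,:,::-1])
"
```

```text
time: 12.35
eef_pos: [0.4657, -0.0055, 0.2357]
eef_rot: [[0.799, 0.146, 0.584], [0.093, -0.988, 0.12], [0.594, -0.042, -0.803]]
force: [-0.3, -0.9, 0.8]
finger_gap: 0.0543
gripper_force: 0.0
shift [0.006 0.004 0.111] rows 0.8896980463449697 y-az -81.58 tilt 36.57 tilt az 11.6 q [-30.8  10.  129.7  65.3  26.3  -5.1] pos [ 0.4657 -0.0055  0.2357]
roll units 0.0005550192468831483
```

View pics/s2.png

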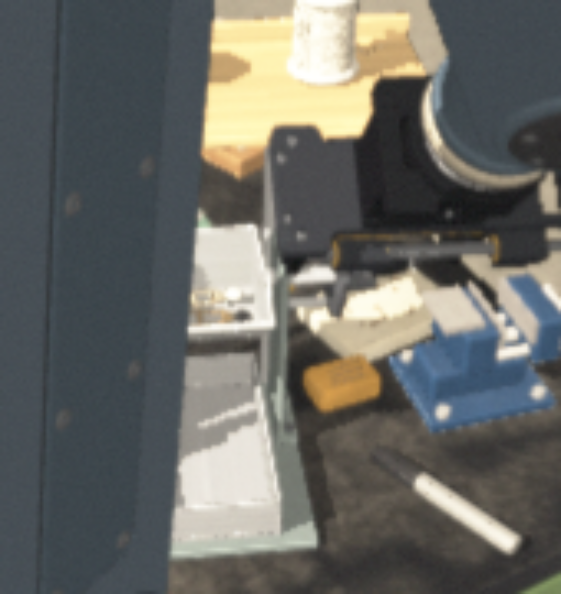

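The gripper is lined up. Its body is wide along y, but by my geometry it stays clear of the bucket's sweep. I'll go in and close.

```bash
python3 -m pendant '[[0.002,0.002,0.03,0],[0.006,0.004,0.06,0],[0.006,0.004,0.085,0],[0.006,0.004,0.101,0],[0.006,0.004,0.101,0],[0.006,0.004,0.101,0]]' && python3 -m pendant '[[0,0,0,0],[0,0,0,0],[0,0,0,0],[0,0,0,0],[0,0,0,0],[0,0,0,0]]' 0; python3 -c "
from tgt import *
shift(Tc,-81.6)"
```

```text
time: 13.0
eef_pos: [0.4906, -0.0019, 0.2041]
eef_rot: [[0.8, 0.145, 0.583], [0.092, -0.989, 0.12], [0.594, -0.043, -0.804]]
force: [-0.1, -0.2, -0.8]
finger_gap: 0.0537
gripper_force: 0.0
time: 13.6
eef_pos: [0.4902, -0.0006, 0.2032]
eef_rot: [[0.8, 0.146, 0.581], [0.091, -0.988, 0.123], [0.593, -0.046, -0.804]]
force: [1.3, 4.7, 0.4]
finger_gap: 0.0189
gripper_force: 29.9
shift [0.004 0.004 0.008] rows 0.08160383956444518 y-az -81.6 tilt 36.46 tilt az 12.0 q [-27.6  16.8 129.1  79.3  22.7 -17.6] pos [ 0.4902 -0.0006  0.2032]
roll units 9.369412164296086e-05
```

The gap is 18.9 mm, so the button is in. Now I'll compute the arc.

```bash
cat > arc.py <<'E'
from h import *
import sys
a0,th=float(sys.argv[1]),[float(v) for v in sys.argv[2:]]
R=np.array(status.sense()["eef_rot"]);a=np.radians(40)
pt=lambda t:ws([0,0,X[2]],[-.1*np.cos(a-t),0,.1*np.sin(a-t)])[0]
print([np.round(R.T@(pt(t)-pt(a0))/.4,3).tolist()+[0] for t in th])
E
python3 arc.py 0 .07 .14 .21 .28 .35 .42 .49 .56 .63 .7 .77 .84 .91 .98 1.05 1.12 1.19 1.26 1.3
```

```text
[[-0.017, 0.001, 0.005, 0], [-0.033, 0.001, 0.011, 0], [-0.049, 0.002, 0.018, 0], [-0.065, 0.003, 0.026, 0], [-0.08, 0.003, 0.035, 0], [-0.094, 0.004, 0.045, 0], [-0.107, 0.005, 0.056, 0], [-0.12, 0.006, 0.068, 0], [-0.132, 0.007, 0.081, 0], [-0.143, 0.007, 0.095, 0], [-0.152, 0.008, 0.109, 0], [-0.161, 0.009, 0.124, 0], [-0.169, 0.01, 0.14, 0], [-0.176, 0.011, 0.156, 0], [-0.181, 0.011, 0.173, 0], [-0.185, 0.012, 0.19, 0], [-0.188, 0.013, 0.207, 0], [-0.19, 0.014, 0.224, 0], [-0.191, 0.014, 0.234, 0]]
```

```bash
python3 -m pendant '[[-0.017,0.001,0.005,0],[-0.033,0.001,0.011,0],[-0.049,0.002,0.018,0],[-0.065,0.003,0.026,0],[-0.08,0.003,0.035,0],[-0.094,0.004,0.045,0],[-0.107,0.005,0.056,0],[-0.107,0.005,0.056,0]]'; python3 -c "
from h import *
shift([.5,0,.2])"; python3 arc.py .49 .56 .63 .7 .77 .84 .91 .98 1.05 1.12 1.19 1.26 1.33 1.38
```

```text
time: 14.4
eef_pos: [0.468, -0.0035, 0.1594]
eef_rot: [[0.801, 0.145, 0.58], [0.089, -0.988, 0.123], [0.591, -0.046, -0.805]]
force: [-6.0, 1.9, 7.9]
finger_gap: 0.0187
gripper_force: 30.0
shift [ 0.125 -0.002 -0.034] rows 1.0361375866873366 y-az -81.67 tilt 36.39 tilt az 11.9 q [-30.2  23.9 135.1 107.   24.6 -50.2] pos [ 0.468  -0.0035  0.1594]
[[-0.013, 0.001, 0.012, 0], [-0.024, 0.002, 0.025, 0], [-0.035, 0.002, 0.039, 0], [-0.045, 0.003, 0.053, 0], [-0.054, 0.004, 0.068, 0], [-0.061, 0.005, 0.084, 0], [-0.068, 0.006, 0.1, 0], [-0.074, 0.006, 0.117, 0], [-0.078, 0.007, 0.134, 0], [-0.081, 0.008, 0.151, 0], [-0.083, 0.009, 0.168, 0], [-0.083, 0.009, 0.186, 0], [-0.083, 0.01, 0.198, 0]]
```

```bash
python3 -m pendant '[[-0.013,0.001,0.012,0],[-0.024,0.002,0.025,0],[-0.035,0.002,0.039,0],[-0.045,0.003,0.053,0],[-0.054,0.004,0.068,0],[-0.061,0.005,0.084,0],[-0.068,0.006,0.1,0],[-0.074,0.006,0.117,0],[-0.078,0.007,0.134,0],[-0.081,0.008,0.151,0],[-0.083,0.009,0.168,0],[-0.083,0.009,0.186,0],[-0.083,0.01,0.198,0],[-0.083,0.01,0.198,0]]'
cat > ang.py <<'E'
from h import *
# tipper angle from TCP pose: grip centre = TCP - .0126*z(measured at rest), force along motion
s=status.sense();R=np.array(s["eef_rot"]);c0=np.array([.4902,-.0006,.2032])-ws(X,[-.0766,-.12,.2143])[0]
v=ws([0,0,-X[2]],np.array(s["eef_pos"])-c0-ws(X,[0,-.12,.15])[0])[0]
t=np.radians(40)-np.arctan2(v[2],-v[0]);f=ws([0,0,-X[2]],s["force"])[0];ph=np.radians(40)-t
print("tip",round(t,3),"rad",round(np.hypot(v[0],v[2]),4),"f resist",round(-f@[np.sin(ph)*-1,0,-np.cos(ph)],2),"f radial",round(f@[-np.cos(ph),0,np.sin(ph)],2),"y",v[1],"qd",np.abs(s["qd"]).max())
E
python3 ang.py; python3 arc.py 1.38 1.41 1.44 1.47 1.5 1.53 1.56 1.59
```

```text
time: 15.8
eef_pos: [0.4834, -0.0012, 0.0731]
eef_rot: [[0.81, 0.143, 0.568], [0.089, -0.989, 0.121], [0.579, -0.048, -0.814]]
force: [-11.5, -3.7, -1.1]
finger_gap: 0.0182
gripper_force: 30.0
tip 1.366 rad 0.1062 f resist 6.57 f radial 10.05 y 0.00041586851476426654 qd 0.5156797891943271
[[0.001, 0.0, 0.007, 0], [0.001, 0.001, 0.015, 0], [0.002, 0.001, 0.022, 0], [0.004, 0.001, 0.03, 0], [0.005, 0.001, 0.037, 0], [0.007, 0.001, 0.044, 0], [0.009, 0.002, 0.052, 0]]
```

```bash
python3 -m pendant '[[0.001,0,0.007,0],[0.001,0.001,0.015,0],[0.001,0.001,0.015,0]]' >/dev/null; python3 ang.py; python3 -m pendant '[[0.001,0,0.007,0],[0.002,0.001,0.015,0],[0.002,0.001,0.015,0]]'>/dev/null; python3 ang.py;  python3 -m pendant '[[0.001,0,0.008,0],[0.001,0,0.008,0],[0.001,0,0.008,0]]'>/dev/null; python3 ang.py
```

```text
tip 1.419 rad 0.1064 f resist 7.28 f radial 10.13 y 0.0004106483235894007 qd 0.27107184273986007
tip 1.475 rad 0.1066 f resist 9.29 f radial 9.75 y 0.00033443673091770204 qd 0.297583043576219
tip 1.504 rad 0.1067 f resist 8.67 f radial 9.56 y 0.0003326025595502174 qd 0.24511620743566515
```

```bash
python3 -m pendant '[[0.001,0,0.004,0],[0.002,0,0.008,0],[0.002,0,0.008,0]]' >/dev/null; python3 ang.py; python3 -m pendant '[[0.001,0,0.004,0],[0.002,0,0.008,0],[0.002,0,0.008,0]]'>/dev/null; python3 ang.py;  python3 -m pendant '[[0.001,0,0.004,0],[0.002,0,0.008,0],[0.002,0,0.008,0]]'>/dev/null; python3 ang.py
```

```text
tip 1.535 rad 0.1068 f resist 10.32 f radial 10.42 y 0.00031191951539102355 qd 0.20054049253873357
tip 1.565 rad 0.107 f resist 9.19 f radial 11.53 y 0.00030041087047194353 qd 0.13687728339008975
tip 1.596 rad 0.1071 f resist 10.45 f radial 11.15 y 0.00027852886954785093 qd 0.09847723385379534
```

```bash
python3 -m pendant '[[0.001,0,0.004,0],[0.002,0,0.008,0],[0.002,0,0.008,0]]' >/dev/null; python3 ang.py; python3 -m pendant '[[0.001,0,0.004,0],[0.002,0,0.008,0],[0.002,0,0.008,0]]'>/dev/null; python3 ang.py;  python3 -m pendant '[[0.001,0,0.004,0],[0.002,0,0.008,0],[0.002,0,0.008,0]]'>/dev/null; python3 ang.py
```

```text
tip 1.627 rad 0.1073 f resist 9.41 f radial 11.25 y 0.00027738158982137094 qd 0.18057475077085627
tip 1.658 rad 0.1074 f resist 9.86 f radial 9.68 y 0.0002303934874125209 qd 0.11952115046966841
tip 1.689 rad 0.1077 f resist 10.93 f radial 10.92 y 0.00022107572138814192 qd 0.12604133374375315
```

```bash
python3 -m pendant '[[0.002,0,0.004,0],[0.003,0,0.007,0],[0.003,0,0.007,0]]' >/dev/null; python3 ang.py; python3 -m pendant '[[0.002,0,0.004,0],[0.003,0,0.007,0],[0.003,0,0.007,0]]'>/dev/null; python3 ang.py; python3 -m pendant '[[0.002,0,0.004,0],[0.003,0,0.007,0],[0.003,0,0.007,0]]'>/dev/null; python3 ang.py
```

```text
tip 1.716 rad 0.1078 f resist 11.21 f radial 11.07 y 0.00019198628298498733 qd 0.10998252611296246
tip 1.744 rad 0.108 f resist 10.11 f radial 11.48 y 0.00018053990466913777 qd 0.14783513396353087
tip 1.772 rad 0.1082 f resist 10.42 f radial 10.43 y 0.00016167064468515006 qd 0.17451792926831833
```

```bash
python3 -m pendant '[[0.002,0,0.004,0],[0.003,0,0.007,0],[0.003,0,0.007,0]]' >/dev/null; python3 ang.py; python3 -m pendant '[[0.002,0,0.004,0],[0.003,0,0.007,0],[0.003,0,0.007,0]]'>/dev/null; python3 ang.py; python3 -m pendant '[[0.002,0,0.004,0],[0.003,0,0.007,0],[0.003,0,0.007,0]]'; python3 ang.py
```

```text
tip 1.8 rad 0.1084 f resist 11.17 f radial 9.8 y 0.00012344736974513587 qd 0.06916373432776629
tip 1.828 rad 0.1086 f resist 11.88 f radial 10.32 y 0.00012657843747478594 qd 0.2008029805436141
time: 20.3
eef_pos: [0.5229, 0.0043, 0.0392]
eef_rot: [[0.813, 0.141, 0.565], [0.089, -0.989, 0.119], [0.576, -0.046, -0.816]]
force: [-14.0, -6.7, -4.2]
finger_gap: 0.0183
gripper_force: 29.9
tip 1.857 rad 0.1088 f resist 11.87 f radial 9.82 y 8.542730359265944e-05 qd 0.19317905250897868
```

```bash
python3 -m pendant '[[0.002,0,0.004,0],[0.003,0,0.007,0],[0.003,0,0.007,0]]' >/dev/null; python3 ang.py; python3 -m pendant '[[0.002,0,0.003,0],[0.004,0,0.006,0],[0.004,0,0.006,0]]'>/dev/null; python3 ang.py; python3 -c "
from h import *
cv2.imwrite('pics/t3.png',cv2.resize(np.hstack([grab_frame('top')[110:300,225:375],grab_frame('scene')[150:340,215:365]]),None,fx=2.6,fy=2.6,interpolation=2)[:,:,::-1])"
```

```text
tip 1.886 rad 0.109 f resist 12.94 f radial 8.69 y 0.00010286944336260953 qd 0.07371984685552863
tip 1.911 rad 0.1091 f resist 12.77 f radial 8.86 y 6.225625109914534e-05 qd 0.15017065110538513
```

View pics/t3.png

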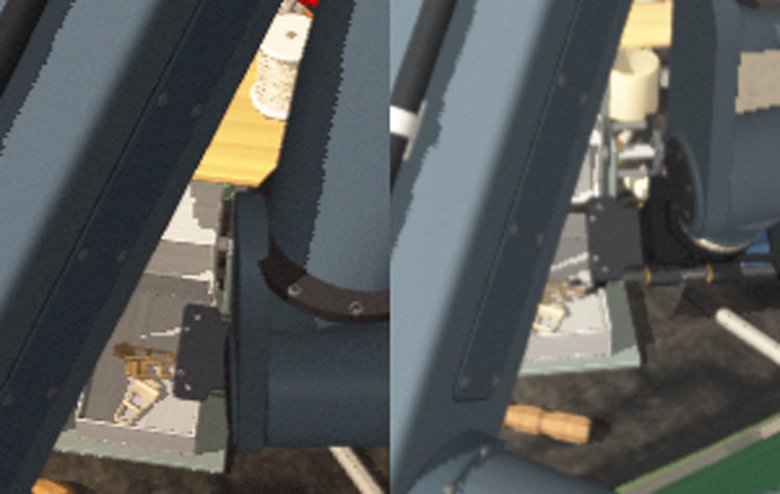

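Buckles are lying in the tray and the bucket is well over. The wax block is near the fingertips, so I'll check its position before pressing further.

```bash
python3 ang.py
python3 - <<'E'
from h import *
for n,pts in(("scene",[S(303,375),S(325,410),S(381,385),S(358,357)]),("top",[T(333,348),T(340,392),T(404,385),T(400,347)])):
    for p in pts:
        r=least_squares(lambda v:proj(n,[v[0],v[1],.015])[0]-p,[.5,-.05]);print(n,np.round(r.x,3))
s=status.sense();print(s["eef_pos"],s["force"],s["time"])
E
```

```text
tip 1.91 rad 0.1092 f resist 12.83 f radial 7.72 y 7.673263581810178e-05 qd 0.11048212827120484
scene [0.594 0.042]
scene [0.552 0.025]
scene [ 0.583 -0.021]
scene [ 0.618 -0.004]
top [0.598 0.041]
top [0.558 0.026]
top [ 0.578 -0.021]
top [ 0.614 -0.011]
[0.5280666  0.00504582 0.03669143] [-13.74292474  -7.7170931   -2.72404127] 21.0
```

```bash
python3 -m pendant '[[0.002,0,0.003,0],[0.004,0,0.006,0],[0.004,0,0.006,0]]' >/dev/null; python3 ang.py; python3 -m pendant '[[0.002,0,0.003,0],[0.004,0,0.006,0],[0.004,0,0.006,0]]'>/dev/null; python3 ang.py; python3 -m pendant '[[0.002,0,0.003,0],[0.004,0,0.006,0],[0.004,0,0.006,0]]'>/dev/null; python3 ang.py
```

```text
tip 1.933 rad 0.1094 f resist 14.32 f radial 6.42 y 9.128097966444246e-05 qd 0.22756506762448575
tip 1.956 rad 0.1095 f resist 16.42 f radial 6.26 y 0.00011105866981611641 qd 0.152989391166975
tip 1.98 rad 0.1097 f resist 18.31 f radial 4.13 y 0.00013300212942579212 qd 0.29952485747573965
```

The slope is now 0.8 N/mm, which matches the rubber: about 5.5 N extra at the grip, so the bucket is on its stop. Hold there, then swing back up with the arc. Row computation first.

```bash
python3 -m pendant '[[0,0,0,0],[0,0,0,0],[0,0,0,0],[0,0,0,0],[0,0,0,0],[0,0,0,0],[0,0,0,0],[0,0,0,0],[0,0,0,0],[0,0,0,0]]' ; python3 ang.py; python3 arc.py 1.95 1.88 1.78 1.68 1.58 1.48 1.38 1.28 1.18 1.08 .98 .88 .78 .68 .58 .48; python3 -c "
from h import *
s=status.sense();R=np.array(s['eef_rot']);Z=R[:,2]
print('tool',np.round(ws([0,0,-X[2]],R.T)[:3],3).tolist())"
```

```text
time: 22.9
eef_pos: [0.5349, 0.0061, 0.0337]
eef_rot: [[0.814, 0.139, 0.564], [0.088, -0.989, 0.118], [0.574, -0.046, -0.817]]
force: [-17.5, -9.8, 0.7]
finger_gap: 0.0183
gripper_force: 30.0
tip 1.979 rad 0.1098 f resist 18.16 f radial 4.71 y 0.00016047105209399028 qd 0.7010701084771629
[[-0.01, -0.0, -0.014, 0], [-0.022, -0.001, -0.036, 0], [-0.033, -0.001, -0.059, 0], [-0.04, -0.002, -0.083, 0], [-0.046, -0.002, -0.107, 0], [-0.049, -0.003, -0.132, 0], [-0.049, -0.004, -0.157, 0], [-0.047, -0.005, -0.182, 0], [-0.043, -0.006, -0.206, 0], [-0.036, -0.007, -0.23, 0], [-0.027, -0.008, -0.253, 0], [-0.015, -0.009, -0.276, 0], [-0.001, -0.01, -0.296, 0], [0.014, -0.011, -0.316, 0], [0.032, -0.013, -0.334, 0]]
tool [[0.818, -0.032, 0.574], [-0.006, -0.999, -0.046], [0.575, 0.034, -0.817]]
```

```bash
python3 -m pendant '[[-0.01,0,-0.014,0],[-0.022,-0.001,-0.036,0],[-0.033,-0.001,-0.059,0],[-0.04,-0.002,-0.083,0],[-0.046,-0.002,-0.107,0],[-0.049,-0.003,-0.132,0],[-0.049,-0.004,-0.157,0],[-0.047,-0.005,-0.182,0],[-0.043,-0.006,-0.206,0],[-0.036,-0.007,-0.23,0],[-0.027,-0.008,-0.253,0],[-0.015,-0.009,-0.276,0],[-0.001,-0.01,-0.296,0],[0.014,-0.011,-0.316,0],[0.032,-0.013,-0.334,0],[0.032,-0.013,-0.334,0]]' ; python3 ang.py; python3 arc.py .48 .4 .32 .24 .16 .1 .05
```

```text
time: 24.5
eef_pos: [0.4801, -0.0015, 0.1567]
eef_rot: [[0.792, 0.15, 0.592], [0.093, -0.988, 0.126], [0.604, -0.045, -0.796]]
force: [10.8, 12.3, -2.6]
finger_gap: 0.019
gripper_force: 30.0
tip 0.495 rad 0.0886 f resist -0.08 f radial -12.72 y 0.0005957164794218407 qd 3.5125346368313832
[[0.016, -0.001, -0.012, 0], [0.032, -0.002, -0.023, 0], [0.05, -0.002, -0.033, 0], [0.068, -0.003, -0.041, 0], [0.082, -0.004, -0.046, 0], [0.094, -0.004, -0.05, 0]]
```

```bash
python3 -m pendant '[[0.014,-0.001,-0.015,0],[0.026,-0.002,-0.031,0],[0.043,-0.002,-0.046,0],[0.043,-0.002,-0.046,0]]'; python3 ang.py; python3 -m pendant '[[0,0,0,0],[0,0,0,0],[0,0,0,0],[0,0,0,0],[0,0,0,0],[0,0,0,0]]' 0.55; python3 ang.py
```

```text
time: 24.9
eef_pos: [0.4863, -0.0006, 0.1826]
eef_rot: [[0.789, 0.154, 0.595], [0.093, -0.987, 0.132], [0.608, -0.048, -0.793]]
force: [24.4, 16.2, -11.1]
finger_gap: 0.0196
gripper_force: 30.0
tip 0.2 rad 0.0916 f resist 2.87 f radial -28.56 y 0.0006041691648997879 qd 3.781811453988408
time: 25.5
eef_pos: [0.4782, -0.0033, 0.1778]
eef_rot: [[0.801, 0.144, 0.582], [0.09, -0.989, 0.121], [0.592, -0.044, -0.805]]
force: [0.3, 0.0, 0.5]
finger_gap: 0.0469
gripper_force: 0.0
tip 0.285 rad 0.097 f resist 0.56 f radial -0.13 y -0.0009056231292033416 qd 0.10903523023908047
```

```bash
python3 -m pendant '[[0,0,-0.04,0],[0,0,-0.1,0],[0,0,-0.17,0],[0,0,-0.24,0],[0,0,-0.32,0],[0,0,-0.4,0],[0,0,-0.4,0]]'; python3 -m pendant '[[-0.08,0.05,-0.08,0],[-0.08,0.15,-0.16,0],[-0.08,0.25,-0.24,0],[-0.08,0.35,-0.3,0],[-0.08,0.45,-0.3,0],[-0.08,0.55,-0.3,0],[-0.08,0.65,-0.3,0],[-0.08,0.75,-0.3,0],[-0.08,0.85,-0.3,0],[-0.08,0.85,-0.3,0]]'; python3 -c "
from h import *
cv2.imwrite('pics/t4.png',cv2.resize(np.hstack([grab_frame('top')[110:300,225:375],grab_frame('scene')[150:340,215:365]]),None,fx=2.6,fy=2.6,interpolation=2)[:,:,::-1])"
```

```text
time: 26.2
eef_pos: [0.385, -0.0236, 0.3092]
eef_rot: [[0.798, 0.142, 0.586], [0.092, -0.989, 0.114], [0.596, -0.037, -0.802]]
force: [0.9, -0.8, -0.3]
finger_gap: 0.0479
gripper_force: 0.0
time: 27.2
eef_pos: [0.3398, -0.3813, 0.3671]
eef_rot: [[0.801, 0.142, 0.582], [0.089, -0.989, 0.119], [0.593, -0.044, -0.804]]
force: [-0.0, 0.6, -0.1]
finger_gap: 0.0479
gripper_force: 0.0
```

View pics/t4.png

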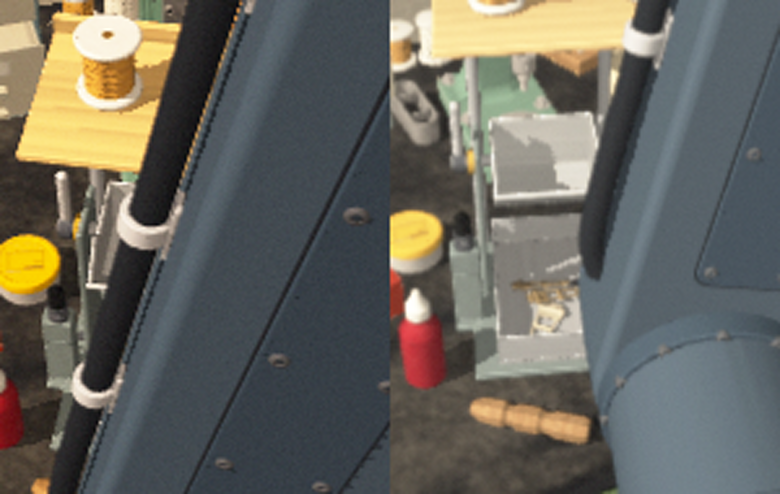

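The bucket (scene half, around (543,155)) is upright and empty, and the buckles lie in the tray around (548,305). I'll check numerically that the bucket is fully home against the first picture, then hand in.

Run:
```python
from h import *
a=cv2.imread("pics/scene0.png",0);b=cv2.cvtColor(grab_frame("scene"),cv2.COLOR_RGB2GRAY)
for nm,(r0,r1,c0,c1) in {"bucket rim":(216,234,252,287),"left cheek":(200,250,244,252)}.items():
    t=cv2.resize(a[r0:r1,c0:c1],None,fx=4,fy=4,interpolation=2);w=cv2.resize(b[r0-5:r1+5,c0-5:c1+5],None,fx=4,fy=4,interpolation=2)
    m=cv2.minMaxLoc(cv2.matchTemplate(w,t,cv2.TM_CCOEFF_NORMED));print(nm,m[1],np.array(m[3])/4-5)
```

```text
bucket rim 0.9039480686187744 [-0.25  0.  ]
left cheek 0.9471273422241211 [ 0.   -0.25]
```

```bash
python3 -c "
from cell import env
print(env.sign_off())"
```

```text
the job is handed in; nothing more can be done
None
```

I handed the job in at about 27 s: the bucket was tipped to its stop with a light press of about 5–6 N at the grip and the lever let back up. The last camera check showed the bucket empty and fully home and buckles in the tray, but I couldn't count all three or see the button, and sign-off returned no verdict.

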